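# Make up two culture kits and block the gap

### The arm

A 7-joint arm with a two-finger parallel gripper is mounted at the origin on a cart in front of the work surface, level with it; the furniture and walls round the work are solid. World frame = base frame: x ahead of the robot, y to its left, z up, the work surface at z = 0. Lengths are in m, angles in rad, forces in N, time in s.
With the tool pointing down it reaches from about 0.4 to 0.875 m from the base axis. Payload 19.3 kg.
Tool frame: the origin (TCP) lies where the fingers leave the gripper's body, on its centre line; the fingertips stand bot.tip_reach ahead of it and the grasp point (between the pads) lies 54 mm ahead of it (bot.tip_reach is the distance from the TCP to the fingertips, in m); z points along the fingers, y is the line along which they close (so a half turn about z gives the same grasp; the last joint's range is limited). The gripper opens to 85 mm and grips with 20 to 120 N. Pads are 22 mm wide; open, the fingers measure 114 mm over their backs; the gripper's body (76 mm by 85 mm) begins 54 mm behind the grasp point. The pads swing forward as they close: fully open they stand 13 mm farther back than shut.
Start: joints at [1.166, 0.521, -0.036, 1.599, 0.021, 1.021, -0.113], TCP at [0.205, -0.59, 0.304] pointing down, gripper open.
Joint ranges: [-2.91, 2.91], [-0.3, 2.13], [-1.5, 1.42], [0.17, 2.43], [-1.26, 4.41], [0.16, 1.93], [-2.52, 2.52]. Speed limits (rad/s): [1.89, 1.89, 2.39, 2.39, 3.01, 3.01, 3.01].

### API

Orientations are given as [roll, pitch, yaw] about the fixed x, y, z axes, in that order (R = Rz(yaw) Ry(pitch) Rx(roll)).
In Python, from workcell import bot gives the robot as it stands. The module is installed in compiled form; this text tells all that it offers.
- The arm moves only by the shell command python3 -m jog 'ROWS' [FORCE]. ROWS is JSON, a list that holds one entry, the list of rows, each a list of 7 numbers: the shift along the tool's x, y, z in mm, then the turn, a rotation vector about the tool's x, y, z in rad, then the opening, from 0 (shut) to 1 (fully open). In form: [[[tx, ty, tz, wx, wy, wz, fingers], ...]]. A call has 1 to 5 rows; each row shifts and turns the commanded pose from where the row before left it, along the tool's axes as they then stand; what a row does not reach is not made up. A row lasts 1/10 s, in which the tool goes at most 50 mm and 8.59 degrees, less where a joint would pass 70% of its speed; a pose out of reach is approached as far as the arm can. A call is refused whole if a number of a shift passes 50 or a number of a turn 0.15, either way. A call with a gripper value outside its range is refused whole. The fingers move at their own pace and stop on an object; FORCE is the grip in N (left out, the last holds). Time passes only in rows, so rows that do not move let the fingers close. It gives the time, the measured TCP pose, the force, the opening and the grip force at its end, in the units of the state.
- bot.observe(): the state, without advancing time (a new reading comes with each control period).
- bot.grab_frame(name): name is "scene" or "side" or "wrist"; returns a dict with "img" (400x640x3 uint8, red, green, blue), "intrinsics" (3x3 intrinsics, pixels), "R" (3x3) and "t" (3): a world point X has camera coordinates R X + t; the wrist camera has in their place "tool_from_camera" (4x4, takes a point from camera to tool coordinates, whose origin is the TCP and whose axes are the flange's). Camera axes: x right, y down, z forward; pixel columns grow to the right and rows downward; lengths in m; the calibration is good to about 2 mm. The wrist camera is an equidistant fisheye: a pixel r from the principal point sees the ray r / f radians off the axis. A picture is of the moment at which its call begins: read the wrist's pose just before it. There is no depth.
- bot.job_done(): hands the job in; it is judged then, once.
Trained networks look in a picture, given as the dict that the camera call returned (one of the last four; its "shot" number tells which), for a name from the list of things; names that differ only in an ending like _2 or _b are one class to them, and where a whole thing is asked for, a point or a joint stands for the part that bears it (a point fixed in the world has none). Each returns a list of dicts, best first, with "conf" (0 to 1); they miss things now and then, are a little off and sometimes report something else, mostly with a low value. They report only what shows in the picture. A call takes as long as a camera call. They do not tell look-alikes from the thing itself.
- bot.trace(query, picture): "region" (400x640 bool, what is visible of it).
- bot.spot_point(query, picture): "xyz" ([x, y, z] in m, in world coordinates, good to about 4 mm: a listed point, or the origin of a listed thing).
The state is a dict: "clock": time; "qpos": joint angles; "qd": joint speeds; "joint_efforts": joint torques, N m; "position": TCP position; "tool_rot": TCP orientation; "force": force on the tool from outside, world axes, zero at the start; "moment": the same for the moment, N m; "grip_width": finger opening in m; "finger_force": force on a finger pad.
Only numpy, scipy, OpenCV 4.12 (cv2) and the standard library are available. Lean on these libraries where they do the work, as an engineer would, in place of code of your own. Each camera call takes 0.05 s, during which the arm holds its last target. There are 200 camera calls.

### The job

Make up two kits from the stock on the culture tray. The long box gets the large white bottle in its narrow pocket, and the tall narrow dish stack together with the wooden block in its long pocket, standing side by side so that the block takes up the gap; the short box gets the small white bottle in its narrow pocket and the short narrow dish stack in its other pocket. Everything must stand upright on the floor of its pocket, and the beaker, the pair of dishes and the tape roll must be left where they are.

Things in the scene. Friction and masses are not known exactly. Their poses are not given: they have to be found in the camera images.
- long_box: long low open box of white plastic, fixed on the bench, 185 x 90 mm, 15 mm high, walls and divider 5 mm, floor 4 mm thick. Origin: centre of underside; x along its length, z up. Pockets, both y -40 to +40 mm: narrow x = 29.5 to 87.5, long x = -87.5 to 24.5. The long one takes tall stack and block in a row along x, either order, with 18 mm to spare in all, so the stack must stand near an end of it
- short_box: short low open box of white plastic, fixed on the bench, 147 x 90 mm, 15 mm high, walls and divider 5 mm, floor 4 mm thick. Origin: centre of underside; x along its length, z up. Pockets, both y -40 to +40 mm: narrow x = 16.5 to 68.5, square x = -68.5 to 11.5. One box lies left of the culture tray and one right of it, either way round
- large_bottle: the larger of the two small white plastic bottles with white screw caps, round, 38 mm diameter, 82 mm tall with its cap, loose. Origin: centre of its underside, z up; straight sides up to about 55 mm, above that it tapers to the cap
- small_bottle: the smaller white bottle with white screw cap, round, 31 mm diameter, 58 mm tall, loose. Origin: centre of its underside, z up; straight sides up to about 38 mm, above that it tapers to the cap
- tall_stack: the tall narrow stack of six beige culture dishes, one rigid piece, round, 59 mm diameter, 89 mm tall, loose. Origin: centre of its underside, z up
- short_stack: the shorter narrow stack of four beige culture dishes, one rigid piece, round, 60 mm diameter, 60 mm tall, loose. Origin: centre of its underside, z up
- wood_block: blocking piece of plain light wood, 34 mm (x) x 50 mm (y) x 65 mm (z, upright), loose, standing on its 34 x 50 mm face. Origin: centre of its underside. In the long pocket its 50 mm side lies across the box. The five stock pieces stand on the floor (5 mm above the bench) of a shallow white enamel tray with a 21 mm high rim
- beaker: small clear beaker, 55 mm diameter, 71 mm tall, on the culture tray among the stock; a bystander, to be left alone. Origin: centre of its underside
- dish_pair: low pair of two beige culture dishes, 59 mm diameter, 30 mm tall, on the bench in front of the tray; a bystander, to be left alone. Origin: centre of its underside
- tape_roll: roll of tan adhesive tape lying flat, 98 mm diameter, 25 mm tall, on the bench in front of the tray; a bystander, to be left alone. Origin: centre of its underside
Things that resemble listed ones, but are neither listed nor needed, are in the scene too. What is shaped like the small_bottle but purple is not meant.

How it is judged:
At the end, for the whole second after the job is handed in: Each piece within the walls of its own pocket, foot within 3.5 mm of the pocket floor, upright within 0.1 rad, released and at rest: long box with large bottle, tall stack and block; short box with small bottle and short stack (x of large_bottle in the frame of long_box between 0.0295 and 0.0875 m and y of large_bottle in the frame of long_box between -0.035 and 0.035 m and z of large_bottle in the frame of long_box between 0.001 and 0.0075 m and angle between each of large_bottle, tall_stack, wood_block, small_bottle, short_stack's own z axis and vertical below 0.1 rad and linear speed of each of large_bottle, tall_stack, wood_block, small_bottle, short_stack below 0.02 m/s and x of tall_stack in the frame of long_box between -0.0875 and 0.0245 m and y of tall_stack in the frame of long_box between -0.035 and 0.035 m and z of tall_stack in the frame of long_box between 0.001 and 0.0075 m and x of wood_block in the frame of long_box between -0.0875 and 0.0245 m and y of wood_block in the frame of long_box between -0.035 and 0.035 m and z of wood_block in the frame of long_box between 0.001 and 0.0075 m and x of small_bottle in the frame of short_box between 0.0165 and 0.0685 m and y of small_bottle in the frame of short_box between -0.035 and 0.035 m and z of small_bottle in the frame of short_box between 0.001 and 0.0075 m and x of short_stack in the frame of short_box between -0.0685 and 0.0115 m and y of short_stack in the frame of short_box between -0.035 and 0.035 m and z of short_stack in the frame of short_box between 0.001 and 0.0075 m); the robot touches nothing.
It fails at once if the beaker is pushed away by more than 25 mm or tipped (distance of beaker from where it was at the start of the episode above 0.025 m or angle between beaker's own z axis and vertical above 0.4 rad).
It fails at once if the pair of dishes is pushed away by more than 25 mm or tipped (distance of dish_pair from where it was at the start of the episode above 0.025 m or angle between dish_pair's own z axis and vertical above 0.4 rad).
It fails at once if the tape roll is pushed away by more than 25 mm or tipped (distance of tape_roll from where it was at the start of the episode above 0.025 m or angle between tape_roll's own z axis and vertical above 0.4 rad).
It also fails if it takes over 136 s, if anything falls off the work surface, if the arm or the gripper's body presses on something with over 40 N, if the wrist force passes 120 N, or if a joint passes its speed limit or range.

## Working session

There is one attempt and no reset: what is moved stays moved. The work goes in short steps, Python scripts to look and compute and a shell command to move; the robot and the scene stay as the last step left them, time stands still between calls to the robot, and variables do not carry over. Pictures are saved under pics/ and viewed, at most 18 in all, crops included, and the job is handed in when it is done.

```bash
mkdir -p pics
cat > h.py <<'E'
from workcell import bot
import numpy as np, cv2
from scipy.spatial.transform import Rotation as Ro
names="long_box short_box large_bottle small_bottle tall_stack short_stack wood_block beaker dish_pair tape_roll".split()
def save(p,n): cv2.imwrite('pics/'+n,p["img"][:,:,::-1])
def px(p,X):
    c=p["R"]@np.array(X)+p["t"]; u=p["intrinsics"]@c; return (u[:2]/u[2]).round()
def onplane(p,u,v,z):
    d=p["R"].T@np.linalg.inv(p["intrinsics"])@np.array([u,v,1.]); o=-p["R"].T@p["t"]
    return o+d*(z-o[2])/d[2]
E
python3 - <<'E'
from h import *
for c in ("scene","side"):
    p=bot.grab_frame(c); save(p,c+'0.png'); print(c,-p["R"].T@p["t"])
    for n in names:
        for d in bot.spot_point(n,p)[:3]: print(n,np.round(d["xyz"],3),round(d["conf"],2),px(p,d["xyz"]))
s=bot.observe(); print(s["clock"],s["position"],s["tool_rot"],bot.tip_reach)
E
```

```text
scene [-0.19808339  0.59440434  0.63187965]
long_box [ 0.485 -0.33   0.002] 0.76 [426. 170.]
short_box [ 0.472  0.29  -0.   ] 0.77 [234. 261.]
small_bottle [0.637 0.28  0.001] 0.89 [204. 222.]
small_bottle [ 0.683 -0.016  0.004] 0.67 [296. 175.]
small_bottle [ 0.404  0.187 -0.002] 0.59 [294. 259.]
tall_stack [ 0.571 -0.015  0.008] 0.91 [320. 191.]
tall_stack [ 0.487 -0.331  0.001] 0.42 [426. 170.]
short_stack [ 0.683 -0.169  0.008] 0.75 [338. 158.]
short_stack [ 0.571 -0.018  0.009] 0.27 [321. 190.]
wood_block [0.684 0.114 0.005] 0.58 [254. 189.]
beaker [ 0.571 -0.158  0.002] 0.87 [361. 176.]
dish_pair [ 0.452  0.068 -0.003] 0.81 [324. 228.]
dish_pair [0.471 0.288 0.001] 0.43 [236. 261.]
tape_roll [ 0.433 -0.11   0.004] 0.79 [384. 204.]
side [0.34774271 0.95446266 0.59292021]
long_box [ 0.492 -0.324  0.003] 0.67 [359. 169.]
short_box [0.471 0.287 0.004] 0.74 [333. 275.]
large_bottle [0.559 0.129 0.002] 0.82 [313. 234.]
large_bottle [ 0.449  0.076 -0.005] 0.19 [355. 231.]
small_bottle [ 0.637  0.282 -0.002] 0.73 [267. 266.]
small_bottle [ 0.682 -0.013  0.002] 0.63 [286. 204.]
small_bottle [ 0.405  0.19  -0.001] 0.61 [365. 256.]
tall_stack [ 0.57  -0.02   0.003] 0.71 [321. 207.]
short_stack [ 0.685 -0.174  0.003] 0.8 [299. 181.]
wood_block [0.68  0.114 0.003] 0.92 [273. 225.]
beaker [ 0.572 -0.158  0.004] 0.61 [330. 187.]
dish_pair [ 0.452  0.075 -0.002] 0.7 [354. 230.]
tape_roll [ 0.431 -0.106 -0.002] 0.86 [369. 200.]
1.1 [ 0.20533032 -0.59028907  0.30389006] [-3.14155046e+00 -1.59486239e-06  3.34755031e-01] 0.0726
```

View pics/scene0.png

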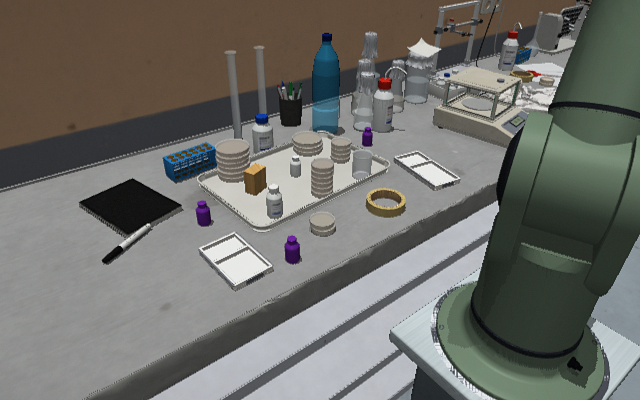

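View pics/side0.png

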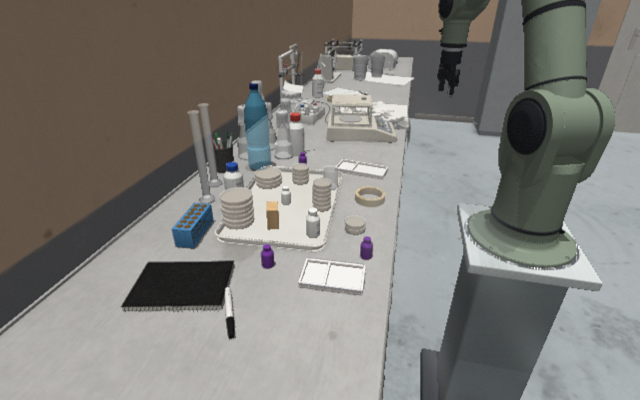

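The targets, with scene pixels: white small bottle (296,165), with purple look-alikes at (204,213), (292,250) and (367,136). Large bottle (274,203), with a blue-cap bottle at (262,132). Tall narrow stack (321,178), with the wide stack at (233,160). Short narrow stack (340,150), with the wide stack at (307,143). Block (255,180). I'll check these in one close crop and fit the boxes.

Run:
```python
from h import *
ps={c:bot.grab_frame(c) for c in ("scene","side")}
for c,p in ps.items():
    for n in ("long_box","short_box"):
        for d in bot.trace(n,p)[:2]:
            m=d["region"].astype(np.uint8); ys,xs=np.nonzero(m)
            P=np.array([onplane(p,u,v,0.012)[:2] for u,v in zip(xs,ys)],np.float32)
            print(c,n,round(d["conf"],2),m.sum(),(int(xs.mean()),int(ys.mean())),cv2.minAreaRect(P*1000))
a=ps["scene"]["img"]; 
top=cv2.resize(a[115:225,190:400],(800,419),interpolation=cv2.INTER_CUBIC)
b1=cv2.resize(a[225:295,190:285],(244,180),interpolation=cv2.INTER_CUBIC);b2=cv2.resize(a[145:195,385:465],(288,180),interpolation=cv2.INTER_CUBIC)
b3=cv2.resize(ps["side"]["img"][255:295,295:370],(268,180))
cv2.imwrite('pics/crop1.png',np.vstack([top,np.hstack([b1,b2,b3])])[:,:,::-1])
```

```text
scene long_box 0.71 783 (385, 202) ((429.6255798339844, -109.55804443359375), (94.01632690429688, 132.53533935546875), 43.06962203979492)
scene long_box 0.64 1395 (427, 170) ((479.8416442871094, -321.4307556152344), (114.23291015625, 206.02944946289062), 79.62477111816406)
scene short_box 0.88 2338 (235, 260) ((464.8370361328125, 290.7965087890625), (161.165771484375, 97.97822570800781), 3.1868467330932617)
side long_box 0.84 602 (362, 168) ((484.74560546875, -321.5376281738281), (119.39131927490234, 185.5883026123047), 79.31745910644531)
side short_box 0.66 1892 (332, 275) ((470.55303955078125, 292.9662170410156), (147.27029418945312, 108.13300323486328), 2.1988375186920166)
side short_box 0.51 453 (369, 195) ((430.0283508300781, -113.76364135742188), (94.16093444824219, 136.48536682128906), 4.567947864532471)
```

View pics/crop1.png

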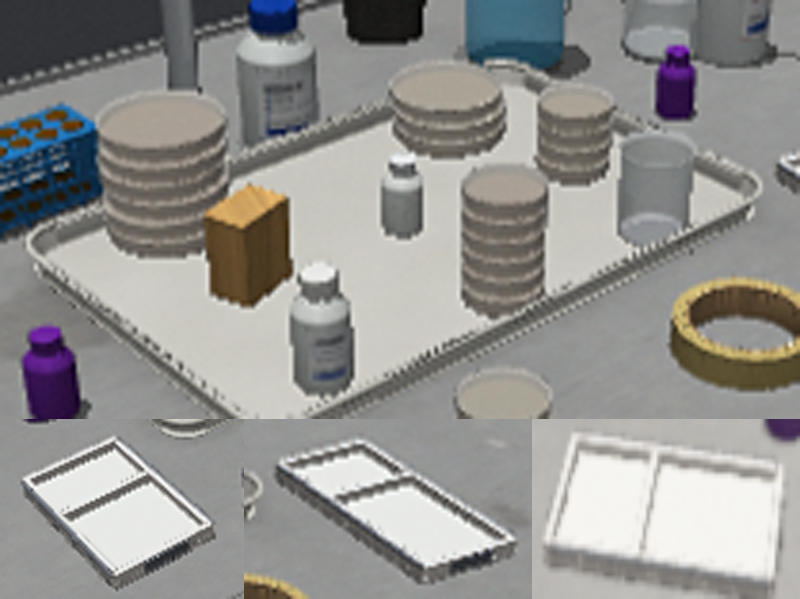

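The crop confirms my picks: white small bottle, labelled large bottle, and narrow tall and short stacks. Both boxes have their narrow pocket at +x; the long box is on the right and the short box on the left. Next I level the yaw and look from above.

```bash
python3 -m jog '[[[0,0,-30,0,0,0.11,1],[0,0,-30,0,0,0.11,1],[0,0,0,0,0,0.115,1],[45,-45,0,0,0,0,1],[45,-45,0,0,0,0,1]]]'; python3 -m jog '[[[45,-45,0,0,0,0,1],[45,-45,0,0,0,0,1],[45,-45,0,0,0,0,1],[30,-30,0,0,0,0,1],[0,0,0,0,0,0,1]]]'
cat >> h.py <<'E'
def T(s=None):
    s=s or bot.observe(); M=np.eye(4); M[:3,:3]=Ro.from_euler('xyz',s["tool_rot"]).as_matrix(); M[:3,3]=s["position"]; return M
def wshot():
    M=T(); p=bot.grab_frame("wrist"); p["M"]=M@p["tool_from_camera"]; return p
def wplane(p,uv,z):
    K=p["intrinsics"]; uv=np.atleast_2d(np.array(uv,float)); a=(uv-K[:2,2])/[K[0,0],K[1,1]]; r=np.hypot(*a.T)+1e-9
    d=np.c_[a*(np.sin(r)/r)[:,None],np.cos(r)]@p["M"][:3,:3].T; o=p["M"][:3,3]
    return o+d*((z-o[2])/d[:,2])[:,None]
def wpx(p,X):
    c=(np.atleast_2d(X)-p["M"][:3,3])@p["M"][:3,:3]; th=np.arctan2(np.hypot(c[:,0],c[:,1]),c[:,2]); f=np.hypot(c[:,0],c[:,1])+1e-12
    K=p["intrinsics"]; return np.c_[c[:,0]/f*th*K[0,0]+K[0,2],c[:,1]/f*th*K[1,1]+K[1,2]]
def rect(p,n,z):
    for d in bot.trace(n,p)[:2]:
        m=d["region"]; ys,xs=np.nonzero(m); P=wplane(p,np.c_[xs,ys],z)[:,:2]; print(n,round(d["conf"],2),m.sum(),np.c_[xs,ys].mean(0).round(),cv2.minAreaRect((P*1000).astype(np.float32)))
E
python3 - <<'E'
from h import *
s=bot.observe();print(s["clock"],s["position"],s["tool_rot"],s["force"])
p=wshot(); save(p,'w1.png'); print(p["M"].round(3),p["intrinsics"])
rect(p,"long_box",.012)
for n in names:
    for d in bot.spot_point(n,p)[:2]: print(n,np.round(d["xyz"],3),round(d["conf"],2),wpx(p,d["xyz"]).round())
E
```

```text
clock: 1.9
position: [0.2761, -0.519, 0.3638]
tool_rot: [3.141, 0.0, -0.003]
force: [1.3, -0.7, -0.9]
grip_width: 0.0854
finger_force: 0.0
clock: 2.4
position: [0.4165, -0.3789, 0.364]
tool_rot: [-3.14, -0.002, 0.007]
force: [-1.0, -0.7, 0.3]
grip_width: 0.0859
finger_force: 0.0
2.4 [ 0.41647451 -0.37886662  0.36396983] [-3.13993363e+00 -1.73799815e-03  7.44015456e-03] [-1.04491975 -0.74345401  0.33446619]
[[ 0.008 -0.96  -0.28   0.487]
 [-1.    -0.008 -0.001 -0.379]
 [-0.001  0.28  -0.96   0.433]
 [ 0.     0.     0.     1.   ]] [[309.70691629   0.         318.87767188]
 [  0.         309.70691629 202.85966783]
 [  0.           0.           1.        ]]
long_box [ 0.572 -0.159  0.005] 0.74 [[170.  64.]]
long_box [ 0.483 -0.326  0.002] 0.64 [[281. 118.]]
short_box [0.471 0.295 0.   ] 0.68 [[  7. 152.]]
large_bottle [0.558 0.134 0.003] 0.69 [[ 44. 100.]]
small_bottle [ 0.686 -0.013  0.004] 0.85 [[99. 14.]]
small_bottle [0.404 0.193 0.007] 0.62 [[ 33. 181.]]
tall_stack [ 0.566 -0.015 -0.001] 0.97 [[99. 82.]]
tall_stack [ 0.684 -0.019  0.004] 0.27 [[102.  14.]]
short_stack [ 0.686 -0.017  0.003] 0.35 [[102.  14.]]
wood_block [0.685 0.118 0.006] 0.81 [[50. 33.]]
beaker [ 0.572 -0.156  0.006] 0.8 [[167.  65.]]
dish_pair [0.451 0.071 0.001] 0.76 [[ 68. 153.]]
tape_roll [ 0.431 -0.107 -0.001] 0.9 [[146. 158.]]
```

View pics/w1.png

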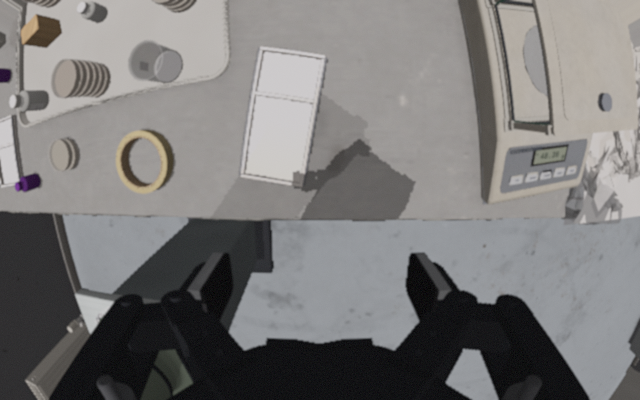

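The wrist view shows the long box with top corners at (261,47), (326,53), (304,186) and (242,181), narrow pocket on the far side. Next I go over the tray.

```bash
python3 -m jog '[[[15,-45,0,0,0,0,1],[15,-45,0,0,0,0,1],[15,-45,0,0,0,0,1],[15,-45,0,0,0,0,1],[15,-45,0,0,0,0,1]]]' >/dev/null; python3 -m jog '[[[0,-45,0,0,0,0,1],[0,-45,0,0,0,0,1],[0,-45,0,0,0,0,1],[0,-45,0,0,0,0,1],[0,0,0,0,0,0,1]]]'
cat >> h.py <<'E'
def circ(p,X,h,r):
    pass
E
python3 - <<'E'
from h import *
# box from earlier shot pose
p={"M":np.array([[.0075,-.96,-.28,.487],[-1,-.008,-.001,-.379],[-.001,.28,-.96,.433],[0,0,0,1]]),"intrinsics":np.array([[309.7,0,318.88],[0,309.7,202.86],[0,0,1]])}
print(wplane(p,[(261,47),(326,53),(304,186),(242,181)],.015).round(4), cv2.minAreaRect((wplane(p,[(261,47),(326,53),(304,186),(242,181)],.015)[:,:2]*1000).astype(np.float32)))
print(wplane(p,[(253,94.5),(319,98.5)],.015).round(4))
s=bot.observe();print(s["clock"],s["position"],s["tool_rot"])
p=wshot(); save(p,'w2.png'); np.savez('w2.npz',M=p["M"],K=p["intrinsics"])
for n in names:
    for d in bot.spot_point(n,p)[:2]: print(n,np.round(d["xyz"],3),round(d["conf"],2),wpx(p,d["xyz"]).round())
E
```

```text
clock: 4.0
position: [0.487, 0.027, 0.3642]
tool_rot: [-3.14, -0.001, 0.007]
force: [-0.4, -0.5, 1.0]
grip_width: 0.0853
finger_force: 0.0
[[ 0.5822 -0.3001  0.015 ]
 [ 0.5719 -0.3872  0.015 ]
 [ 0.3893 -0.3586  0.015 ]
 [ 0.3963 -0.2709  0.015 ]] ((484.0972595214844, -329.048583984375), (87.76625061035156, 191.4513702392578), 81.09645080566406)
[[ 0.5162 -0.2896  0.015 ]
 [ 0.5093 -0.3784  0.015 ]]
4.0 [0.48702155 0.02699659 0.3641759 ] [-3.13965608e+00 -5.96151664e-04  6.80129788e-03]
long_box [ 0.485 -0.327  0.002] 0.91 [[530. 174.]]
long_box [ 0.449  0.073 -0.002] 0.17 [[287. 190.]]
short_box [ 0.469  0.295 -0.001] 0.64 [[150. 178.]]
large_bottle [0.559 0.136 0.004] 0.93 [[241. 115.]]
large_bottle [ 0.565 -0.016 -0.001] 0.57 [[350. 110.]]
small_bottle [0.405 0.192 0.003] 0.84 [[211. 219.]]
small_bottle [ 0.682 -0.017  0.002] 0.81 [[351.  28.]]
tall_stack [ 0.562 -0.017  0.001] 0.78 [[350. 112.]]
short_stack [ 0.682 -0.173  0.007] 0.86 [[458.  39.]]
wood_block [0.683 0.116 0.004] 0.56 [[255.  29.]]
beaker [ 0.573 -0.159  0.005] 0.84 [[448. 110.]]
dish_pair [ 0.451  0.074 -0.001] 0.58 [[286. 189.]]
```

View pics/w2.png

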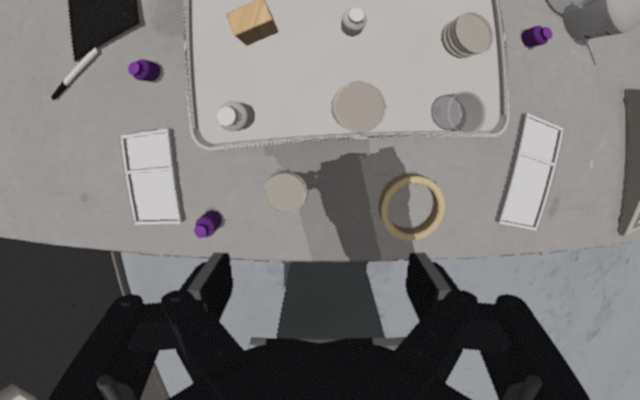

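Wrist view over the tray: tall stack top (359,105), small bottle cap (357,16), short stack top (469,33), large bottle cap (235,113), block top around (252,15), left box corners (121,135), (167,129), (182,222) and (135,224). I'll refine these numerically.

Run:
```python
from h import *
d=np.load('w2.npz'); p={"M":d["M"],"intrinsics":d["K"]}
for n,uv,z in (("tall",(359,105),.094),("small",(357,16),.063),("short",(469,33),.065),("large",(237,113),.087)): print(n,wplane(p,uv,z).round(4))
for n,c in (("L",[(121,135),(167,129),(182,222),(135,224)]),("R",[(528,114),(563,129),(537,229),(500,219)])):
    q=wplane(p,c,.015); print(n,q[:,:2].round(4).tolist(),cv2.minAreaRect((q[:,:2]*1000).astype(np.float32)))
a=cv2.imread('pics/w2.png'); 
f=lambda r,s:cv2.resize(r,s,interpolation=cv2.INTER_CUBIC)
cv2.imwrite('pics/c2.png',np.hstack([f(a[0:60,215:290],(375,300)),f(a[0:60,420:495],(375,300))]))
```

```text
tall [[ 0.5692 -0.0165  0.094 ]]
small [[ 0.6812 -0.0176  0.063 ]]
short [[ 0.676  -0.1627  0.065 ]]
large [[0.5613 0.1192 0.087 ]]
L [[0.5427, 0.3338], [0.5455, 0.2475], [0.4031, 0.2364], [0.3969, 0.3274]] ((472.78338623046875, 286.8465881347656), (145.91107177734375, 91.22241973876953), 3.857452154159546)
R [[0.5827, -0.3002], [0.5683, -0.3848], [0.3905, -0.3566], [0.4103, -0.2677]] ((486.841064453125, -326.962890625), (90.96969604492188, 180.00489807128906), 80.3027114868164)
```

View pics/c2.png

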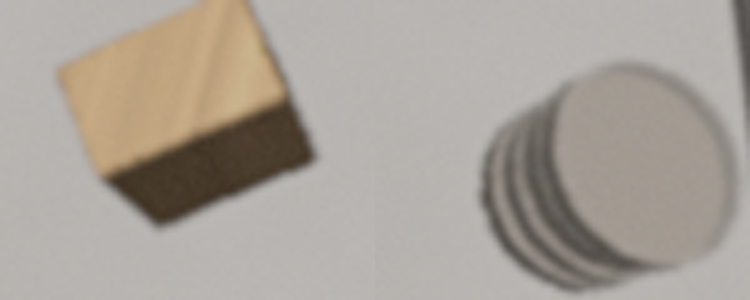

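```bash
cat > d.py <<'E'
import sys; from h import *
s=bot.observe(); M=T(s); a=[float(v) for v in sys.argv[1:]]
W=Ro.from_euler('xyz',[np.pi,0,a[3]]).as_matrix()
print(s["clock"],s["position"].round(4),s["tool_rot"].round(3),"shift mm",(M[:3,:3].T@(np.array(a[:3])-M[:3,3])*1000).round(1),"then turn",Ro.from_matrix(M[:3,:3].T@W).as_rotvec().round(3),"or shift after turn",(W.T@(np.array(a[:3])-M[:3,3])*1000).round(1))
E
python3 - <<'E'
from h import *
d=np.load('w2.npz'); p={"M":d["M"],"intrinsics":d["K"]}
q=wplane(p,[(226.6,14.4),(235.8,35.4),(272,20),(264.2,-1)],.070)[:,:2];print(q.round(4).tolist(),np.diff(q,axis=0),q[[0,2]].mean(0))
print("short",wplane(p,(474,33),.065))
c=bot.grab_frame("scene");print("wide tall",onplane(c,233,178,.005),"top",onplane(c,233,145,.1),"wide low",onplane(c,307,150,.005))
E
python3 d.py .569 -.016 .22 -.157
```

```text
[[0.6858, 0.1383], [0.6569, 0.1257], [0.6736, 0.0824], [0.7022, 0.0925]] [[-0.02884816 -0.01252699]
 [ 0.01666243 -0.0432966 ]
 [ 0.02858886  0.01011432]] [0.679677   0.11034737]
short [[ 0.67736621 -0.17021217  0.065     ]]
wide tall [0.76857184 0.13152536 0.005     ] top [0.77198852 0.11999432 0.1       ] wide low [ 0.78248488 -0.12873242  0.005     ]
4.6 [0.4873 0.0211 0.3639] [-3.142e+00 -0.000e+00 -1.000e-03] shift mm [ 81.7  37.1 143.9] then turn [-0.    -0.     0.156] or shift after turn [ 86.5  23.9 143.9]
```

```bash
python3 -m jog '[[[40,20,35,0,0,0,1],[42,17,40,0,0,0,1],[0,0,0,0,0,0.15,1],[0,0,0,0,0,0.006,1],[0,0,0,0,0,0,1]]]'
python3 - <<'E'
from h import *
p=wshot()
for n in ("tall_stack","large_bottle","wood_block","small_bottle"):
    for d in bot.spot_point(n,p)[:2]: print(n,np.round(d["xyz"],4),round(d["conf"],2))
save(p,'w3.png')
E
python3 d.py .569 -.016 .114 -.157
```

```text
clock: 5.1
position: [0.5571, -0.0099, 0.3005]
tool_rot: [-3.141, -0.001, -0.152]
force: [0.5, 0.7, -0.0]
grip_width: 0.0853
finger_force: 0.0
tall_stack [ 0.5649 -0.0139  0.0021] 0.7
large_bottle [0.5598 0.1362 0.0057] 0.96
small_bottle [ 0.7146 -0.3083 -0.0009] 0.77
small_bottle [ 0.6839 -0.0171  0.0051] 0.68
5.35 [ 0.5571 -0.0102  0.3009] [-3.141e+00 -1.000e-03 -1.550e-01] shift mm [ 12.4   4.  186.9] then turn [-0.    -0.001  0.002] or shift after turn [ 12.6   3.9 186.9]
```

View pics/w3.png

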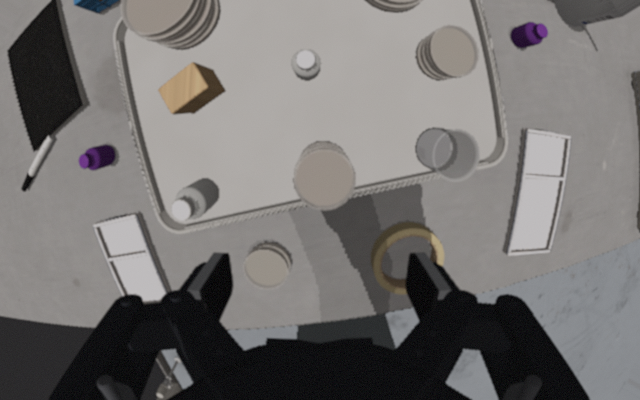

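From above: tall stack top (324,175), small bottle cap (306,60), short stack top (450,51), large bottle cap (181,209), right box corners (528,128), (572,134), (550,255) and (508,249).

```bash
python3 - <<'E'
from h import *
p=wshot()
for n,uv,z in (("tall",(324,175),.094),("tallL",(293,175),.094),("tallR",(355,175),.094),("small",(306,60),.063),("short",(450,51),.065),("large",(181,209),.087)): print(n,wplane(p,uv,z).round(4))
q=wplane(p,[(528,128),(572,134),(550,255),(508,249)],.015); print(q[:,:2].round(4).tolist(),cv2.minAreaRect((q[:,:2]*1000).astype(np.float32)))
q=wplane(p,[(158.5,91),(191.5,64),(207.5,83),(173.5,112)],.070)[:,:2];print(q.round(4).tolist(),q.mean(0))
E
python3 d.py .569 -.016 .114 -.157
```

```text
tall [[ 0.5728 -0.0185  0.094 ]]
tallL [[0.5771 0.0093 0.094 ]]
tallR [[ 0.5685 -0.0464  0.094 ]]
small [[ 0.6833 -0.0183  0.063 ]]
short [[ 0.6788 -0.1664  0.065 ]]
large [[0.5607 0.1312 0.087 ]]
[[0.5847, -0.2986], [0.5716, -0.3896], [0.3822, -0.3578], [0.4133, -0.2673]] ((484.68499755859375, -327.16009521484375), (94.36540985107422, 192.07257080078125), 80.46744537353516)
[[0.686, 0.1374], [0.7036, 0.0952], [0.6796, 0.0812], [0.6596, 0.1238]] [0.68219996 0.10940319]
5.4 [ 0.5571 -0.0102  0.3007] [-3.141e+00 -1.000e-03 -1.550e-01] shift mm [ 12.4   3.9 186.7] then turn [-0.    -0.001  0.002] or shift after turn [ 12.6   3.9 186.7]
```

```bash
python3 -m jog '[[[14,5,40,0,0,0,1],[0,0,40,0,0,0,1],[0,0,40,0,0,0,1],[0,0,40,0,0,0,1],[0,0,27,0,0,0,1]]]' 50; python3 -m jog '[[[0,0,0,0,0,0,1],[0,0,0,0,0,0,0],[0,0,0,0,0,0,0],[0,0,0,0,0,0,0],[0,0,0,0,0,0,0]]]' 50;python3 -m jog '[[[0,0,0,0,0,0,0],[0,0,0,0,0,0,0],[0,0,0,0,0,0,0]]]' 50; python3 d.py .4336 -.3199 .25 -.157
```

```text
clock: 5.9
position: [0.5695, -0.0173, 0.1108]
tool_rot: [3.142, 0.002, -0.155]
force: [0.7, -0.0, 0.1]
grip_width: 0.0855
finger_force: 0.0
clock: 6.4
position: [0.5712, -0.0174, 0.1151]
tool_rot: [-3.141, -0.003, -0.156]
force: [-1.6, -0.1, 4.9]
grip_width: 0.0573
finger_force: 52.7
clock: 6.7
position: [0.5712, -0.0174, 0.1151]
tool_rot: [-3.141, -0.003, -0.156]
force: [-0.7, -0.1, 6.2]
grip_width: 0.0571
finger_force: 52.7
6.7 [ 0.5712 -0.0174  0.1151] [-3.141e+00 -3.000e-03 -1.560e-01] shift mm [ -88.4  320.1 -135.3] then turn [-0.001 -0.003  0.001] or shift after turn [ -88.6  320.3 -134.9]
```

```bash
python3 -m jog '[[[0,0,-20,0,0,0,0],[0,0,-35,0,0,0,0],[0,0,-40,0,0,0,0],[0,0,-40,0,0,0,0],[-5,20,0,0,0,0,0]]]'; python3 -m jog '[[[-10,40,0,0,0,0,0],[-12,40,0,0,0,0,0],[-12,40,0,0,0,0,0],[-12,40,0,0,0,0,0],[-12,40,0,0,0,0,0]]]' >/dev/null; python3 -m jog '[[[-12,40,0,0,0,0,0],[-10,35,0,0,0,0,0],[-4,25,0,0,0,0,0],[0,0,0,0,0,0,0],[0,0,0,0,0,0,0]]]';  python3 d.py .4336 -.3199 .15 -.157
python3 - <<'E'
from h import *
p=wshot(); save(p,'w4.png')
for c in ("scene","side"):
    f=bot.grab_frame(c)
    for n in ("long_box","tall_stack"):
        for d in bot.spot_point(n,f)[:1]: print(c,n,np.round(d["xyz"],4),round(d["conf"],2))
E
```

```text
clock: 7.2
position: [0.5648, -0.0343, 0.2547]
tool_rot: [-3.139, -0.01, -0.153]
force: [-0.4, -0.3, -0.3]
grip_width: 0.0567
finger_force: 53.6
clock: 8.2
position: [0.4326, -0.3199, 0.2492]
tool_rot: [3.141, -0.002, -0.157]
force: [0.2, 0.5, -0.1]
grip_width: 0.0573
finger_force: 53.6
8.2 [ 0.4326 -0.3199  0.2492] [ 3.141e+00 -2.000e-03 -1.570e-01] shift mm [ 0.8 -0.2 99.2] then turn [ 0.001 -0.002 -0.   ] or shift after turn [ 1.  -0.1 99.2]
scene long_box [ 0.4891 -0.3264  0.0011] 0.74
scene tall_stack [ 0.4296 -0.3136  0.1419] 0.73
side long_box [ 0.4878 -0.3259 -0.003 ] 0.68
side tall_stack [ 0.4339 -0.3198  0.1395] 0.67
```

View pics/w4.png

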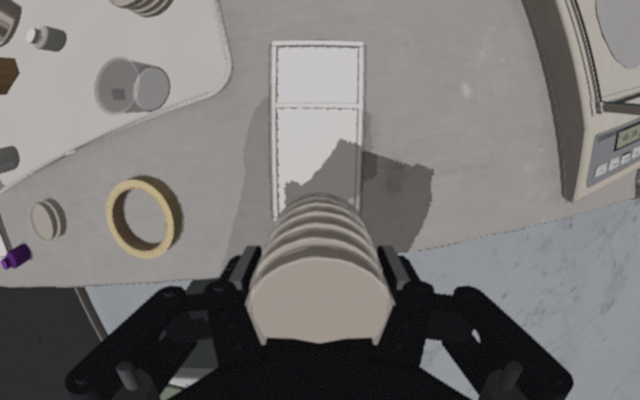

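The held stack sits behind the box view; box far corners are at (271,41) and (366,42), with the divider's line at y≈105 from x=273 to 364.

Run:
```python
from h import *
p=wshot()
q=wplane(p,[(271,41),(366,42),(273,105.5),(364,105)],.015);print(q.round(4))
R=Ro.from_euler('z',-.157).as_matrix()[:2,:2]
print("in nominal box frame",((q[:,:2]-[.485,-.328])@R).round(4), "stack",(np.array([.4333,-.3195])-[.485,-.328])@R)
```

```text
[[ 0.5834 -0.2971  0.015 ]
 [ 0.5682 -0.3875  0.015 ]
 [ 0.519  -0.289   0.015 ]
 [ 0.5059 -0.3759  0.015 ]]
in nominal box frame [[ 0.0923  0.0459]
 [ 0.0915 -0.0458]
 [ 0.0275  0.0439]
 [ 0.0282 -0.044 ]] stack [-0.05239316  0.00031186]
```

```bash
python3 -m jog '[[[0,0,40,0,0,0,0],[0,0,40,0,0,0,0],[0,0,30,0,0,0,0],[0,0,15,0,0,0,0],[0,0,5,0,0,0,0]]]'; python3 -m jog '[[[0,0,4,0,0,0,0],[0,0,0,0,0,0,0],[0,0,0,0,0,0,0]]]'; python3 d.py .4333 -.3195 .1145 -.157
```

```text
clock: 9.1
position: [0.4321, -0.319, 0.1163]
tool_rot: [-3.14, 0.002, -0.156]
force: [-0.4, 0.6, -0.5]
grip_width: 0.0573
finger_force: 53.6
clock: 9.4
position: [0.4328, -0.3196, 0.1153]
tool_rot: [3.141, -0.001, -0.156]
force: [-2.7, 3.5, 7.5]
grip_width: 0.0572
finger_force: 53.9
9.4 [ 0.4328 -0.3196  0.1153] [ 3.141e+00 -1.000e-03 -1.560e-01] shift mm [ 0.4 -0.2  0.8] then turn [ 0.    -0.001  0.001] or shift after turn [ 0.4 -0.2  0.8]
```

```bash
python3 -m jog '[[[0,0,0,0,0,0,1],[0,0,0,0,0,0,1],[0,0,0,0,0,0,1],[0,0,0,0,0,0,1],[0,0,-20,0,0,0,1]]]'; python3 -m jog '[[[0,0,-40,0,0,0,1],[0,0,-45,0,0,0,1],[0,0,-45,0,0,0,1],[10,-20,-20,0,0,0,1],[15,-45,0,0,0,0,1]]]' >/dev/null; python3 -m jog '[[[15,-45,0,0,0,-0.11,1],[18,-45,0,0,0,-0.11,1],[15,-45,0,0,0,-0.11,1],[10,-45,0,0,0,-0.11,1],[8,-45,0,0,0,-0.11,1]]]';python3 d.py .65 .10 .28 .40
```

```text
clock: 9.9
position: [0.4318, -0.3191, 0.1326]
tool_rot: [-3.14, 0.003, -0.156]
force: [-0.3, 0.4, 0.8]
grip_width: 0.0854
finger_force: 0.0
clock: 10.9
position: [0.5188, -0.0337, 0.284]
tool_rot: [-3.141, -0.0, 0.399]
force: [1.3, 0.0, -0.6]
grip_width: 0.0857
finger_force: 0.0
10.9 [ 0.5188 -0.0337  0.284 ] [-3.141 -0.     0.399] shift mm [172.8 -72.3   4.1] then turn [-0.    -0.    -0.001] or shift after turn [172.9 -72.    4. ]
```

```bash
python3 -m jog '[[[40,-16,0,0,0,0,1],[40,-16,0,0,0,0,1],[40,-16,0,0,0,0,1],[35,-16,0,0,0,0,1],[0,0,0,0,0,0,1]]]'; python3 -m jog '[[[0,0,0,0,0,0,1],[0,0,0,0,0,0,1]]]' >/dev/null
python3 - <<'E'
from h import *
p=wshot(); save(p,'w5.png')
for n in ("wood_block","small_bottle","large_bottle"):
    for d in bot.spot_point(n,p)[:1]: print(n,np.round(d["xyz"],4),round(d["conf"],2))
print(T()[:3,3])
m=bot.trace("wood_block",p)[0]["region"]; g=p["img"].astype(int)
# bright top face only
b=m&(g.sum(2)>330); ys,xs=np.nonzero(b); P=wplane(p,np.c_[xs,ys],.07)[:,:2]
print(m.sum(),b.sum(),cv2.minAreaRect((P*1000).astype(np.float32)))
f=wpx(p,[.682,.111,.04])[0].astype(int); print(f)
c=p["img"][max(f[1]-75,0):f[1]+75,max(0,f[0]-100):f[0]+100]; cv2.imwrite('pics/c5.png',cv2.resize(c,None,fx=3,fy=3)[:,:,::-1])
E
```

```text
clock: 11.4
position: [0.6387, 0.0876, 0.2833]
tool_rot: [-3.139, -0.001, 0.398]
force: [-0.5, 0.5, -0.5]
grip_width: 0.0857
finger_force: 0.0
wood_block [0.6821 0.1174 0.0067] 0.89
small_bottle [ 0.6861 -0.0145  0.005 ] 0.85
large_bottle [0.5569 0.135  0.0013] 0.78
[0.63690781 0.08194172 0.28433694]Traceback (most recent call last):
  File "<stdin>", line 6, in <module>
IndexError: list index out of range
```

View pics/w5.png

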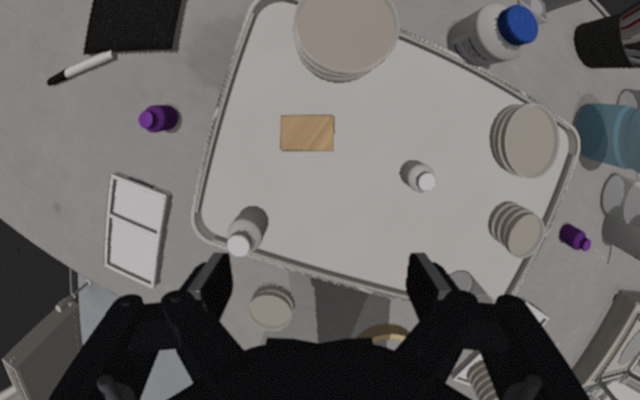

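The block top spans (281,115) to (334,151), aligned with the tool; left box corners are (111,173), (171,185), (156,287) and (105,268).

```bash
python3 - <<'E'
from h import *
p=wshot(); g=p["img"].astype(int); sub=np.zeros(g.shape[:2],bool); sub[90:180,255:360]=1
b=sub&(g[:,:,0]-g[:,:,2]>35); ys,xs=np.nonzero(b); P=wplane(p,np.c_[xs,ys],.07)[:,:2]
print(T()[:3,3],b.sum(),cv2.minAreaRect((P*1000).astype(np.float32)))
q=wplane(p,[(111,173),(171,185),(156,287),(105,268)],.015)[:,:2];print(q.round(4).tolist(),cv2.minAreaRect((q*1000).astype(np.float32)))
print("caps",wplane(p,(425,181),.063),wplane(p,(238,244),.087),"short",wplane(p,(524,231),.065))
E
python3 d.py .682 .114 .118 .40
```

```text
[0.63698996 0.08230647 0.2842449 ] 1836 ((682.5781860351562, 111.9385757446289), (31.41497802734375, 47.57038116455078), 22.121435165405273)
[[0.5443, 0.3368], [0.5629, 0.2444], [0.407, 0.2363], [0.3938, 0.3275]] ((478.37225341796875, 285.9921875), (163.6878662109375, 93.29747772216797), 3.5081746578216553)
caps [[ 0.68521453 -0.01328674  0.063     ]] [[0.56244098 0.13444867 0.087     ]] short [[ 0.68517666 -0.16167733  0.065     ]]
11.9 [0.637  0.0823 0.2842] [ 3.141 -0.     0.393] shift mm [ 53.7 -12.1 166.3] then turn [ 0.    -0.    -0.007] or shift after turn [ 53.8 -11.7 166.2]
```

```bash
python3 -m jog '[[[40,-8,0,0,0,0.007,1],[14,-2,30,0,0,0,1],[0,0,40,0,0,0,1],[0,0,40,0,0,0,1],[0,0,40,0,0,0,1]]]' 50; python3 -m jog '[[[0,0,20,0,0,0,1],[0,0,0,0,0,0,1],[0,0,0,0,0,0,1],[0,0,0,0,0,0,0],[0,0,0,0,0,0,0]]]' ;python3 -m jog '[[[0,0,0,0,0,0,0],[0,0,0,0,0,0,0],[0,0,0,0,0,0,0]]]' 50; python3 d.py .4865 -.3282 .25 -.157
```

```text
clock: 12.4
position: [0.6831, 0.1125, 0.1327]
tool_rot: [3.142, -0.0, 0.387]
force: [0.6, -0.5, -0.1]
grip_width: 0.0853
finger_force: 0.0
clock: 12.9
position: [0.6839, 0.1127, 0.1157]
tool_rot: [3.141, -0.002, 0.387]
force: [0.1, -0.9, -0.2]
grip_width: 0.059
finger_force: 0.0
clock: 13.2
position: [0.6838, 0.1127, 0.1155]
tool_rot: [3.141, -0.002, 0.387]
force: [-2.1, -0.7, 9.8]
grip_width: 0.0489
finger_force: 51.9
13.2 [0.6838 0.1127 0.1155] [ 3.141e+00 -2.000e-03  3.870e-01] shift mm [-348.7  334.1 -135. ] then turn [-0.    -0.002  0.544] or shift after turn [-125.9  466.4 -134.5]
```

```bash
python3 -m jog '[[[0,0,-20,0,0,0,0],[0,0,-35,0,0,0,0],[0,0,-40,0,0,0,0],[0,0,-40,0,0,0,0],[-18,17,0,0,0,0,0]]]'>/dev/null; python3 -m jog '[[[-33,32,0,0,0,0,0],[-35,33,0,0,0,0,0],[-35,33,0,0,0,0,0],[-35,33,0,0,0,0,0],[-35,33,0,0,0,0,0]]]' >/dev/null; python3 -m jog '[[[-35,33,0,0,0,0,0],[-35,33,0,0,0,0,0],[-35,33,0,0,0,0,0],[-33,33,0,0,0,0,0],[-20,20,0,0,0,0,0]]]' >/dev/null; python3 -m jog '[[[0,0,0,0,0,0.136,0],[0,0,0,0,0,0.136,0],[0,0,0,0,0,0.136,0],[0,0,0,0,0,0.136,0],[0,0,0,0,0,0,0]]]';  python3 d.py .4865 -.3282 .1145 -.157
python3 - <<'E'
from h import *
p=wshot(); save(p,'w6.png'); print(T()[:3,3])
E
```

```text
clock: 15.2
position: [0.4857, -0.3272, 0.2496]
tool_rot: [3.141, -0.001, -0.16]
force: [-0.3, -0.1, -0.5]
grip_width: 0.0488
finger_force: 52.2
15.2 [ 0.4857 -0.3272  0.2496] [ 3.141e+00 -1.000e-03 -1.600e-01] shift mm [  0.8   0.8 135.1] then turn [ 0.001 -0.001 -0.003] or shift after turn [  0.9   0.8 135.1]
[ 0.48569413 -0.32717391  0.24949295]
```

View pics/w6.png

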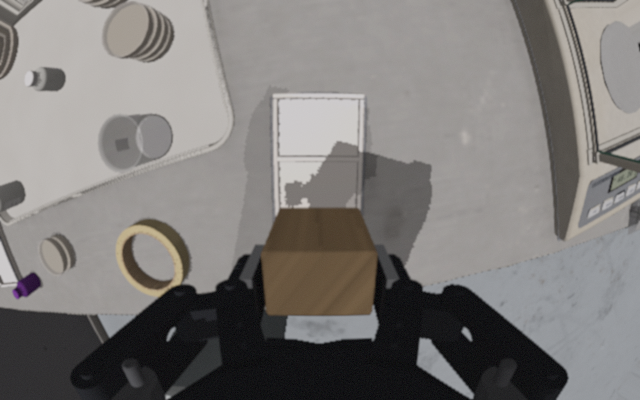

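```bash
python3 -m jog '[[[1,0,40,0,0,0,0],[0,0,40,0,0,0,0],[0,0,30,0,0,0,0],[0,0,15,0,0,0,0],[0,0,6,0,0,0,0]]]'; python3 -m jog '[[[0,0,4,0,0,0,0],[0,0,0,0,0,0,0],[0,0,0,0,0,0,0]]]'
python3 - <<'E'
from h import *
for c in ("scene","side"):
    f=bot.grab_frame(c)
    for n in ("tall_stack","wood_block"):
        for d in bot.spot_point(n,f)[:1]: print(c,n,np.round(d["xyz"],4),round(d["conf"],2))
    save(f,'p7'+c+'.png')
a=cv2.imread('pics/p7scene.png')[90:200,370:480];b=cv2.imread('pics/p7side.png')[90:200,310:420]
cv2.imwrite('pics/c7.png',cv2.resize(np.hstack([a,b]),(800,400),interpolation=cv2.INTER_CUBIC))
E
```

```text
clock: 15.75
position: [0.4863, -0.3273, 0.1171]
tool_rot: [-3.141, 0.001, -0.155]
force: [-0.9, 0.1, -0.7]
grip_width: 0.0488
finger_force: 52.3
clock: 16.05
position: [0.4873, -0.3278, 0.116]
tool_rot: [3.141, -0.002, -0.156]
force: [-2.3, 3.6, 6.3]
grip_width: 0.0492
finger_force: 53.5
scene tall_stack [ 0.4288 -0.32    0.0083] 0.94
scene wood_block [ 0.4859 -0.3285  0.0055] 0.83
side tall_stack [ 0.434  -0.3203  0.0049] 0.9
side wood_block [ 0.4875 -0.3283  0.0036] 0.72
```

View pics/c7.png

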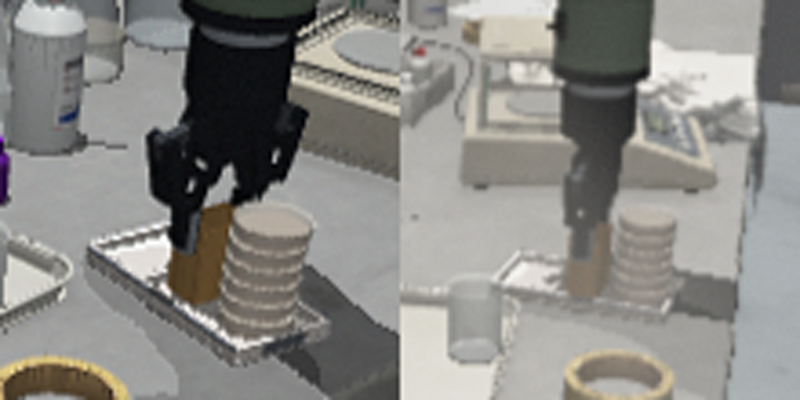

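Stack and block both stand in the long pocket, side by side. Releasing, then on to the large bottle.

```bash
python3 -m jog '[[[0,0,0,0,0,0,1],[0,0,0,0,0,0,1],[0,0,0,0,0,0,1],[0,0,0,0,0,0,1],[0,0,-20,0,0,0,1]]]'>/dev/null; python3 -m jog '[[[0,0,-40,0,0,0,1],[0,0,-45,0,0,0,1],[0,0,-30,0,0,0,1],[0,-25,0,0,0,0,1],[0,-45,0,0,0,0,1]]]' >/dev/null; python3 -m jog '[[[0,-45,0,0,0,0,1],[0,-45,0,0,0,0,1],[0,-45,0,0,0,0,1],[0,-45,0,0,0,0,1],[0,-45,0,0,0,0,1]]]'>/dev/null; python3 -m jog '[[[0,-45,0,0,0,0,1],[0,-45,0,0,0,0,1],[0,-30,0,0,0,0,1],[0,0,0,0,0,0,1],[0,0,0,0,0,0,1]]]'
python3 d.py .56 .134 .10 -.157
python3 - <<'E'
from h import *
p=wshot(); save(p,'w8.png'); print(T()[:3,3])
for n in ("large_bottle","small_bottle","short_box","short_stack"):
    for d in bot.spot_point(n,p)[:2]: print(n,np.round(d["xyz"],4),round(d["conf"],2))
E
```

```text
clock: 18.35
position: [0.5514, 0.0826, 0.2489]
tool_rot: [3.141, 0.0, -0.156]
force: [-0.8, -0.1, -0.5]
grip_width: 0.0856
finger_force: 0.0
18.35 [0.5514 0.0826 0.2489] [ 3.141  0.    -0.156] shift mm [  0.5 -52.2 148.8] then turn [0.    0.    0.001] or shift after turn [  0.5 -52.1 148.9]
[0.55142105 0.0815485  0.24891003]
large_bottle [0.5555 0.1338 0.0061] 0.62
small_bottle [ 0.7118 -0.3079 -0.0039] 0.86
small_bottle [0.4068 0.1904 0.0047] 0.77
short_box [0.4663 0.294  0.0021] 0.79
short_stack [ 0.6827 -0.1732  0.0106] 0.78
```

View pics/w8.png

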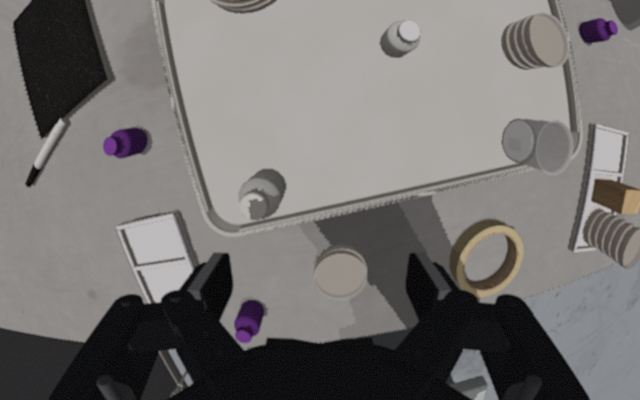

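Large bottle cap at (253,203), small bottle cap (407,31), short stack top (543,42); kit 1 pieces stand in the long box.

```bash
python3 - <<'E'
from h import *
p=wshot()
for n,uv,z in (("small",(408,31),.063),("short",(543,42),.065),("large",(253,204),.087),("boxL",(119,225),.015),("boxR",(176,212),.015)): print(n,wplane(p,uv,z).round(4))
E
python3 d.py .56 .134 .10 -.157
```

```text
small [[ 0.6834 -0.0164  0.063 ]]
short [[ 0.6752 -0.1613  0.065 ]]
large [[0.5619 0.131  0.087 ]]
boxL [[0.5445 0.328  0.015 ]]
boxR [[0.5483 0.2407 0.015 ]]
18.65 [0.5515 0.0814 0.2491] [ 3.141 -0.    -0.159] shift mm [  0.  -53.3 149.1] then turn [ 0.    -0.    -0.002] or shift after turn [ 1.000e-01 -5.320e+01  1.491e+02]
```

```bash
python3 -m jog '[[[1,-40,0,0,0,0,1],[0,-12,20,0,0,0,1],[0,0,40,0,0,0,1],[0,0,40,0,0,0,1],[0,0,35,0,0,0,1]]]' >/dev/null; python3 -m jog '[[[0,0,14,0,0,0,1],[0,0,0,0,0,0,1],[0,0,0,0,0,0,0],[0,0,0,0,0,0,0],[0,0,0,0,0,0,0]]]' 40;python3 -m jog '[[[0,0,0,0,0,0,0],[0,0,0,0,0,0,0],[0,0,0,0,0,0,0]]]' 40; python3 d.py .5428 -.3371 .26 -.157
```

```text
clock: 19.65
position: [0.5614, 0.1337, 0.1015]
tool_rot: [-3.141, -0.002, -0.157]
force: [-0.0, 0.1, 0.2]
grip_width: 0.0437
finger_force: 0.0
clock: 19.95
position: [0.5613, 0.1337, 0.1013]
tool_rot: [-3.141, -0.002, -0.157]
force: [-0.5, -0.7, 12.1]
grip_width: 0.0368
finger_force: 38.7
19.95 [0.5613 0.1337 0.1013] [-3.141e+00 -2.000e-03 -1.570e-01] shift mm [  55.8  467.7 -158.8] then turn [-0.001 -0.002 -0.   ] or shift after turn [  55.4  467.9 -158.7]
```

```bash
python3 -m jog '[[[0,0,-20,0,0,0,0],[0,0,-40,0,0,0,0],[0,0,-45,0,0,0,0],[0,0,-45,0,0,0,0],[5,25,-10,0,0,0,0]]]'>/dev/null; python3 -m jog '[[[5,45,0,0,0,0,0],[5,45,0,0,0,0,0],[5,45,0,0,0,0,0],[5,45,0,0,0,0,0],[5,45,0,0,0,0,0]]]' >/dev/null; python3 -m jog '[[[5,45,0,0,0,0,0],[5,45,0,0,0,0,0],[5,45,0,0,0,0,0],[5,45,0,0,0,0,0],[5,35,0,0,0,0,0]]]' >/dev/null; python3 -m jog '[[[0,0,0,0,0,0,0],[0,0,0,0,0,0,0]]]';  python3 d.py .5428 -.3371 .1005 -.157
python3 - <<'E'
from h import *
p=wshot()
for c in ("scene","side"):
    f=bot.grab_frame(c)
    for n in ("tall_stack","wood_block","large_bottle"):
        for d in bot.spot_point(n,f)[:1]: print(c,n,np.round(d["xyz"],4),round(d["conf"],2))
E
```

```text
clock: 21.65
position: [0.5418, -0.335, 0.2603]
tool_rot: [-3.142, -0.0, -0.159]
force: [-0.8, 0.7, -0.6]
grip_width: 0.0366
finger_force: 40.4
21.65 [ 0.5418 -0.335   0.2603] [-3.142 -0.    -0.159] shift mm [  1.3   2.  159.8] then turn [-0.    -0.    -0.002] or shift after turn [  1.3   2.  159.8]
scene tall_stack [ 0.4295 -0.3193  0.0086] 0.56
scene wood_block [ 0.4857 -0.3272  0.0079] 0.74
scene large_bottle [ 0.5386 -0.3319  0.1606] 0.82
side tall_stack [ 0.4323 -0.3206  0.0049] 0.76
side wood_block [ 0.4847 -0.3294  0.0019] 0.47
side large_bottle [ 0.5399 -0.3332  0.1624] 0.6
```

```bash
python3 -m jog '[[[2,2,40,0,0,0,0],[0,0,40,0,0,0,0],[0,0,40,0,0,0,0],[0,0,20,0,0,0,0],[0,0,12,0,0,0,0]]]'>/dev/null; python3 -m jog '[[[0,0,6,0,0,0,0],[0,0,2,0,0,0,0],[0,0,0,0,0,0,0],[0,0,0,0,0,0,0]]]'; python3 -m jog '[[[0,0,0,0,0,0,1],[0,0,0,0,0,0,1],[0,0,0,0,0,0,1],[0,0,0,0,0,0,1],[0,0,-20,0,0,0,1]]]'; python3 -m jog '[[[0,0,-40,0,0,0,1],[0,0,-45,0,0,0,1],[0,0,-40,0,0,0,1],[0,-25,0,0,0,0,1],[0,0,0,0,0,0,1]]]'; python3 d.py .684 -.016 .26 .06
python3 - <<'E'
from h import *
p=wshot(); save(p,'w9.png')
for c in ("scene","side"):
    f=bot.grab_frame(c)
    for n in ("tall_stack","wood_block","large_bottle"):
        for d in bot.spot_point(n,f)[:1]: print(c,n,np.round(d["xyz"],4),round(d["conf"],2))
E
```

```text
clock: 23.0
position: [0.5445, -0.3367, 0.1017]
tool_rot: [3.141, -0.002, -0.157]
force: [-2.3, 2.9, 7.2]
grip_width: 0.037
finger_force: 41.5
clock: 23.5
position: [0.5429, -0.336, 0.1182]
tool_rot: [-3.14, 0.003, -0.157]
force: [-0.5, 0.3, 1.1]
grip_width: 0.0854
finger_force: 0.0
clock: 24.0
position: [0.5489, -0.3092, 0.2464]
tool_rot: [-3.141, -0.002, -0.154]
force: [1.8, 0.6, -0.8]
grip_width: 0.0854
finger_force: 0.0
24.0 [ 0.5489 -0.3092  0.2464] [-3.141e+00 -2.000e-03 -1.540e-01] shift mm [  88.4 -310.5  -13.1] then turn [-0.001 -0.002 -0.214] or shift after turn [ 152.4 -284.5  -13.6]
scene tall_stack [ 0.4297 -0.3193  0.0079] 0.7
scene wood_block [ 0.4866 -0.3275  0.008 ] 0.7
scene large_bottle [ 0.5393 -0.3356  0.0052] 0.74
side tall_stack [ 0.43   -0.3204  0.0064] 0.78
side wood_block [ 0.4836 -0.3285  0.0034] 0.74
side large_bottle [ 0.543  -0.3397  0.0026] 0.66
```

View pics/w9.png

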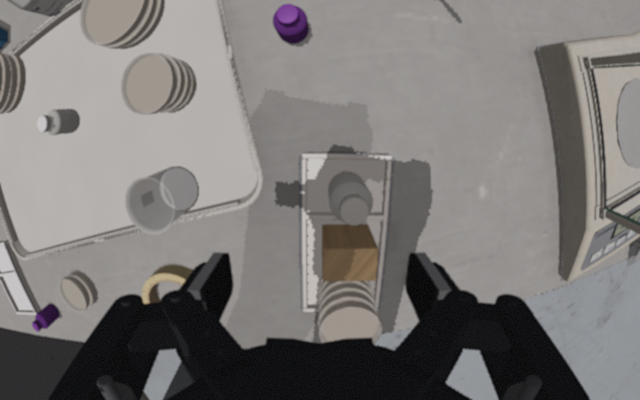

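Kit 1 is complete: the bottle, block and stack stand upright in their pockets. Short stack next.

```bash
python3 -m jog '[[[27,-40,0,0,0,0,1],[27,-40,0,0,0,0,1],[27,-40,0,0,0,0,1],[25,-38,0,0,0,0,1],[0,0,0,0,0,-0.107,1]]]'>/dev/null; python3 -m jog '[[[0,0,0,0,0,-0.107,1],[0,0,0,0,0,0,1],[0,0,0,0,0,0,1]]]'
python3 - <<'E'
from h import *
p=wshot(); save(p,'w10.png'); print(T()[:3,3])
for n in ("short_stack","small_bottle","beaker"):
    for d in bot.spot_point(n,p)[:2]: print(n,np.round(d["xyz"],4),round(d["conf"],2),wpx(p,d["xyz"]).round())
    for d in bot.trace(n,p)[:1]:
        ys,xs=np.nonzero(d["region"]); print(n,"bbox",xs.min(),xs.max(),ys.min(),ys.max())
# hough for top circle
g=cv2.medianBlur(cv2.cvtColor(p["img"],cv2.COLOR_RGB2GRAY),3)
c=wpx(p,[.682,-.170,.065])[0]; r=abs(wpx(p,[.682,-.200,.065])[0][0]-c[0]); print(c,r)
x0,y0=max(int(c[0])-70,0),max(int(c[1])-70,0)
h=cv2.HoughCircles(g[y0:y0+140,x0:x0+140],cv2.HOUGH_GRADIENT,1,20,param1=80,param2=12,minRadius=int(r*.88),maxRadius=int(r*1.12))
for q in h[0][:3]: print(q,wplane(p,(q[0]+x0,q[1]+y0),.065))
E
python3 d.py .682 -.17 .10 .06
```

```text
clock: 25.25
position: [0.677, -0.1729, 0.2449]
tool_rot: [-3.141, 0.0, 0.053]
force: [-0.4, -0.5, 0.6]
grip_width: 0.0855
finger_force: 0.0
[ 0.67699908 -0.17290146  0.24493203]
short_stack [ 0.6812 -0.1741  0.0096] 0.72 [[319. 181.]]
short_stack bbox 284 351 154 227
small_bottle [ 0.6832 -0.017   0.0057] 0.86 [[175. 173.]]
small_bottle [ 7.118e-01 -3.085e-01 -5.000e-04] 0.84 [[445. 159.]]
small_bottle bbox 0 29 191 217
beaker [ 0.5731 -0.1576  0.0065] 0.9 [[299. 274.]]
beaker bbox 267 323 256 332
[314.42235375 194.37137176] 35.91503065465872
[75.5 68.5 34.9] [[ 0.6838261 -0.1741241  0.065    ]]
25.6 [ 0.6771 -0.1725  0.245 ] [ 3.142 -0.     0.056] shift mm [  5.   -2.2 145. ] then turn [ 0.    -0.    -0.004] or shift after turn [  5.   -2.2 145. ]
```

View pics/w10.png

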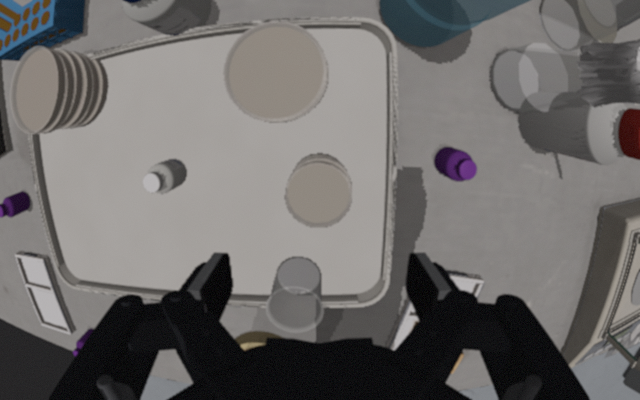

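The short stack top, circle centre (313,193), lies at (0.683, -0.174), well clear of the beaker.

```bash
python3 -m jog '[[[6,2,30,0,0,0,1],[0,0,40,0,0,0,1],[0,0,40,0,0,0,1],[0,0,30,0,0,0,1],[0,0,7,0,0,0,1]]]' >/dev/null; python3 -m jog '[[[0,0,0,0,0,0,1],[0,0,0,0,0,0,1],[0,0,0,0,0,0,0],[0,0,0,0,0,0,0],[0,0,0,0,0,0,0]]]' 50;python3 -m jog '[[[0,0,0,0,0,0,0],[0,0,0,0,0,0,0],[0,0,0,0,0,0,0]]]' 50; python3 d.py .4436 .2863 .26 .06
```

```text
clock: 26.6
position: [0.6839, -0.1743, 0.0997]
tool_rot: [3.141, -0.002, 0.057]
force: [-3.6, 1.4, 10.9]
grip_width: 0.0572
finger_force: 51.6
clock: 26.9
position: [0.6839, -0.1743, 0.0997]
tool_rot: [3.141, -0.002, 0.057]
force: [-3.9, -0.6, 11.1]
grip_width: 0.0571
finger_force: 51.6
26.9 [ 0.6839 -0.1743  0.0997] [ 3.141e+00 -2.000e-03  5.700e-02] shift mm [-213.5 -473.4 -161. ] then turn [ 0.001 -0.002 -0.003] or shift after turn [-212.2 -474.2 -160.3]
```

```bash
python3 -m jog '[[[0,0,-20,0,0,0,0],[0,0,-40,0,0,0,0],[0,0,-45,0,0,0,0],[0,0,-45,0,0,0,0],[-10,-22,-10,0,0,0,0]]]'>/dev/null; python3 -m jog '[[[-19,-42,0,0,0,0,0],[-19,-42,0,0,0,0,0],[-19,-42,0,0,0,0,0],[-19,-42,0,0,0,0,0],[-19,-42,0,0,0,0,0]]]' >/dev/null; python3 -m jog '[[[-19,-42,0,0,0,0,0],[-19,-42,0,0,0,0,0],[-19,-42,0,0,0,0,0],[-19,-42,0,0,0,0,0],[-19,-42,0,0,0,0,0]]]' >/dev/null; python3 -m jog '[[[-13,-31,0,0,0,0,0],[0,0,0,0,0,0,0],[0,0,0,0,0,0,0]]]'
python3 - <<'E'
from h import *
p=wshot(); save(p,'w11.png'); print(T()[:3,3])
for c in ("scene","side"):
    f=bot.grab_frame(c)
    for n in ("short_box","short_stack"):
        for d in bot.spot_point(n,f)[:1]: print(c,n,np.round(d["xyz"],4),round(d["conf"],2))
E
python3 d.py .4436 .2863 .099 .06
```

```text
clock: 28.7
position: [0.4436, 0.2864, 0.2585]
tool_rot: [-3.141, -0.001, 0.058]
force: [0.1, -1.1, -0.4]
grip_width: 0.0569
finger_force: 53.4
[0.44413807 0.28549041 0.25836228]
scene short_box [ 0.4706  0.2904 -0.0012] 0.74
scene short_stack [0.4448 0.2888 0.1632] 0.79
side short_box [0.4706 0.2865 0.0055] 0.86
side short_stack [0.4441 0.2835 0.1599] 0.96
29.05 [0.4442 0.2854 0.258 ] [ 3.142 -0.     0.056] shift mm [ -0.5  -0.9 159. ] then turn [ 0.    -0.    -0.004] or shift after turn [ -0.5  -0.9 159. ]
```

View pics/w11.png

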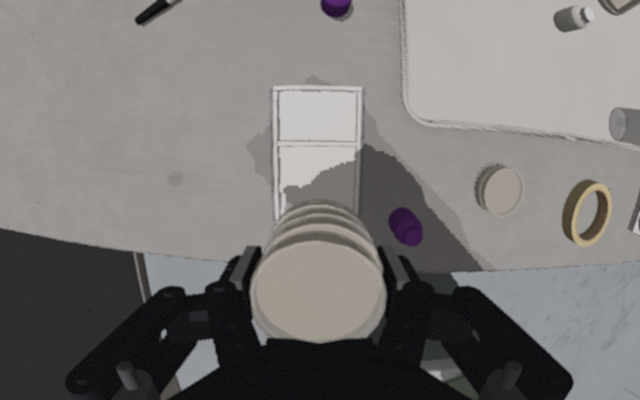

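Short box far corners are (272,86) and (363,86), with the divider at y≈144; the held stack is over the near pocket and the purple bottle is clear at (406,226).

```bash
python3 - <<'E'
from h import *
p=wshot()
q=wplane(p,[(272,86),(363.5,86.5),(274,144),(362,144.5)],.015);print(q.round(4))
R=Ro.from_euler('z',.06).as_matrix()[:2,:2]
print("in nominal box frame",((q[:,:2]-[.472,.288])@R).round(4))
E
python3 d.py .4436 .2863 .099 .06
```

```text
[[0.5419 0.3365 0.015 ]
 [0.5464 0.2456 0.015 ]
 [0.483  0.332  0.015 ]
 [0.4874 0.243  0.015 ]]
in nominal box frame [[ 0.0727  0.0442]
 [ 0.0717 -0.0468]
 [ 0.0136  0.0432]
 [ 0.0127 -0.0458]]
29.1 [0.4441 0.2856 0.258 ] [-3.142 -0.     0.056] shift mm [ -0.5  -0.7 159. ] then turn [-0.    -0.    -0.004] or shift after turn [ -0.4  -0.7 159. ]
```

```bash
python3 -m jog '[[[-1,0,40,0,0,0,0],[0,0,40,0,0,0,0],[0,0,40,0,0,0,0],[0,0,20,0,0,0,0],[0,0,12,0,0,0,0]]]'>/dev/null; python3 -m jog '[[[0,0,6,0,0,0,0],[0,0,2,0,0,0,0],[0,0,0,0,0,0,0],[0,0,0,0,0,0,0]]]'; python3 -m jog '[[[0,0,0,0,0,0,1],[0,0,0,0,0,0,1],[0,0,0,0,0,0,1],[0,0,0,0,0,0,1],[0,0,-20,0,0,0,1]]]'; python3 -m jog '[[[0,0,-40,0,0,0,1],[0,0,-45,0,0,0,1],[0,0,-40,0,0,0,1],[20,25,0,0,0,0,1],[35,35,0,0,0,0,1]]]'; python3 d.py .684 -.016 .24 .06
```

```text
clock: 30.0
position: [0.4429, 0.2857, 0.0994]
tool_rot: [3.141, -0.0, 0.056]
force: [-5.9, -4.4, 13.7]
grip_width: 0.057
finger_force: 56.3
clock: 30.5
position: [0.442, 0.2856, 0.1167]
tool_rot: [3.14, 0.003, 0.057]
force: [0.1, 0.2, 0.5]
grip_width: 0.0854
finger_force: 0.0
clock: 31.0
position: [0.5007, 0.2306, 0.2448]
tool_rot: [-3.14, -0.002, 0.061]
force: [1.3, 1.0, -0.0]
grip_width: 0.0853
finger_force: 0.0
31.0 [0.5007 0.2306 0.2448] [-3.14e+00 -2.00e-03  6.10e-02] shift mm [167.8 257.3   4.6] then turn [-0.002 -0.002  0.001] or shift after turn [168.2 257.1   4.8]
```

```bash
python3 -m jog '[[[23,36,0,0,0,0,1],[23,36,0,0,0,0,1],[23,36,0,0,0,0,1],[23,36,0,0,0,0,1],[23,36,0,0,0,0,1]]]'>/dev/null; python3 -m jog '[[[23,36,0,0,0,0,1],[23,32,0,0,0,0,1],[0,0,0,0,0,0,1],[0,0,0,0,0,0,1]]]'
python3 - <<'E'
from h import *
p=wshot(); save(p,'w12.png'); print(T()[:3,3])
for d in bot.spot_point("small_bottle",p)[:3]: print(np.round(d["xyz"],4),round(d["conf"],2),wpx(p,d["xyz"]).round())
g=p["img"].astype(int); c=wpx(p,[.684,-.016,.063])[0].astype(int)
w=g[c[1]-22:c[1]+22,c[0]-22:c[0]+22]; print(c); b=w.min(2)>225; ys,xs=np.nonzero(b); print(b.sum(),[(np.median(xs)+c[0]-22),(np.median(ys)+c[1]-22)])
cv2.imwrite('pics/c12.png',cv2.resize(p["img"][c[1]-60:c[1]+60,c[0]-80:c[0]+80],None,fx=4,fy=4)[:,:,::-1])
for c in ("scene","side"):
    f=bot.grab_frame(c)
    for n in ("short_box","short_stack"):
        for d in bot.spot_point(n,f)[:1]: print(c,n,np.round(d["xyz"],4),round(d["conf"],2))
E
python3 d.py .684 -.016 .086 .06
```

```text
clock: 31.9
position: [0.6759, -0.01, 0.2425]
tool_rot: [-3.141, 0.001, 0.055]
force: [0.2, 0.5, -0.1]
grip_width: 0.0855
finger_force: 0.0
[ 0.67559331 -0.0087747   0.24269148]
[ 0.7133 -0.3113 -0.0025] 0.79 [[555. 171.]]
[0.4043 0.1914 0.0057] 0.7 [[173. 358.]]
[0.6363 0.284  0.0032] 0.67 [[ 88. 205.]]
[325 191]
0 [np.float64(nan), np.float64(nan)]
scene short_box [4.689e-01 2.896e-01 4.000e-04] 0.66
scene short_stack [0.4442 0.2865 0.0082] 0.62
side short_box [0.4732 0.2894 0.0049] 0.57
side short_stack [0.4403 0.2856 0.0014] 0.74
32.3 [ 0.6758 -0.0087  0.2432] [-3.142 -0.     0.058] shift mm [  7.7   7.7 157.2] then turn [-0.    -0.    -0.002] or shift after turn [  7.7   7.8 157.2]
  return _methods._mean(a, axis=axis, dtype=dtype,
  ret = ret.dtype.type(ret / rcount)
```

View pics/c12.png

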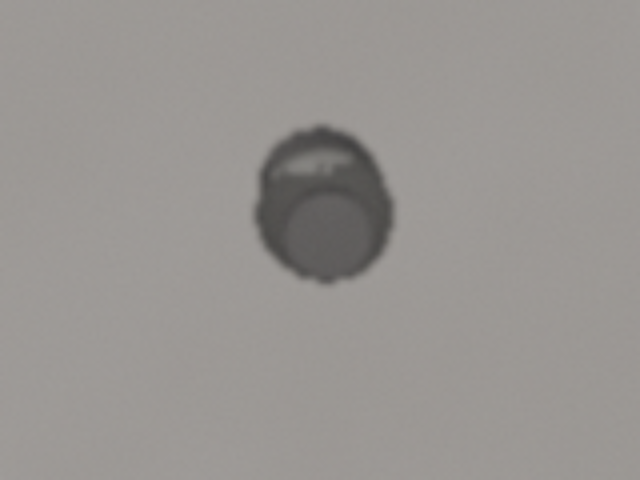

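The small bottle cap is at (327,190) in the wrist view, giving (0.684, -0.0175).

```bash
python3 -m jog '[[[8,9,30,0,0,0,1],[0,0,40,0,0,0,1],[0,0,40,0,0,0,1],[0,0,30,0,0,0,1],[0,0,13,0,0,0,1]]]' >/dev/null; python3 -m jog '[[[0,0,0,0,0,0,1],[0,0,0,0,0,0,1],[0,0,0,0,0,0,0],[0,0,0,0,0,0,0],[0,0,0,0,0,0,0]]]' 35;python3 -m jog '[[[0,0,0,0,0,0,0],[0,0,0,0,0,0,0],[0,0,0,0,0,0,0],[0,0,0,0,0,0,0]]]' 35; python3 d.py .5134 .2895 .26 .06
```

```text
clock: 33.3
position: [0.6848, -0.0178, 0.091]
tool_rot: [3.142, -0.001, 0.057]
force: [-0.6, 0.3, -0.2]
grip_width: 0.0439
finger_force: 0.0
clock: 33.7
position: [0.6847, -0.0177, 0.0907]
tool_rot: [-3.142, -0.001, 0.057]
force: [-2.4, 0.7, 8.4]
grip_width: 0.0293
finger_force: 34.2
33.7 [ 0.6847 -0.0177  0.0907] [-3.142e+00 -1.000e-03  5.700e-02] shift mm [-153.5 -316.5 -169.4] then turn [-0.    -0.001 -0.003] or shift after turn [-152.6 -317.  -169.3]
```

```bash
python3 -m jog '[[[0,0,-20,0,0,0,0],[0,0,-40,0,0,0,0],[0,0,-45,0,0,0,0],[0,0,-45,0,0,0,0],[-10,-21,-10,0,0,0,0]]]'>/dev/null; python3 -m jog '[[[-19,-40,0,0,0,0,0],[-19,-40,0,0,0,0,0],[-19,-40,0,0,0,0,0],[-19,-40,0,0,0,0,0],[-19,-40,0,0,0,0,0]]]' >/dev/null; python3 -m jog '[[[-19,-40,0,0,0,0,0],[-19,-40,0,0,0,0,0],[-11,-16,0,0,0,0,0],[0,0,0,0,0,0,0],[0,0,0,0,0,0,0]]]'
python3 - <<'E'
from h import *
for c in ("scene","side"):
    f=bot.grab_frame(c)
    for n in ("short_box","short_stack","small_bottle"):
        for d in bot.spot_point(n,f)[:1]: print(c,n,np.round(d["xyz"],4),round(d["conf"],2))
E
python3 d.py .5134 .2895 .0895 .06
```

```text
clock: 35.2
position: [0.5127, 0.2899, 0.2501]
tool_rot: [3.141, -0.0, 0.057]
force: [-0.5, -0.6, -1.1]
grip_width: 0.0292
finger_force: 34.9
scene short_box [ 4.722e-01  2.880e-01 -3.000e-04] 0.63
scene short_stack [0.4416 0.2863 0.0041] 0.8
scene small_bottle [ 0.4043  0.188  -0.0018] 0.88
side short_box [0.4733 0.2863 0.0031] 0.8
side short_stack [0.4405 0.2852 0.003 ] 0.67
side small_bottle [0.5122 0.2902 0.1615] 0.57
35.6 [0.5129 0.2896 0.25  ] [ 3.142 -0.     0.056] shift mm [5.000e-01 1.000e-01 1.605e+02] then turn [ 0.    -0.    -0.004] or shift after turn [5.000e-01 1.000e-01 1.605e+02]
```

```bash
python3 -m jog '[[[0,0,40,0,0,0,0],[0,0,40,0,0,0,0],[0,0,40,0,0,0,0],[0,0,20,0,0,0,0],[0,0,12,0,0,0,0]]]'>/dev/null; python3 -m jog '[[[0,0,6,0,0,0,0],[0,0,3,0,0,0,0],[0,0,0,0,0,0,0],[0,0,0,0,0,0,0]]]'; python3 -m jog '[[[0,0,0,0,0,0,0.6],[0,0,0,0,0,0,0.6],[0,0,0,0,0,0,0.6],[0,0,0,0,0,0,0.6],[0,0,-20,0,0,0,0.6]]]'; python3 -m jog '[[[0,0,-40,0,0,0,0.6],[0,0,-45,0,0,0,0.6],[0,0,-40,0,0,0,0.6],[0,30,-20,0,0,0,0.6],[0,45,0,0,0,0,0.6]]]'>/dev/null; python3 -m jog '[[[0,45,0,0,0,0,0.6],[0,30,0,0,0,0,0.6],[0,0,0,0,0,0,0.6]]]'
python3 - <<'E'
from h import *
w=wshot(); save(w,'w13.png')
for c in ("scene","side"):
    f=bot.grab_frame(c); save(f,c+'13.png')
    for n in names:
        for d in bot.spot_point(n,f)[:1]: print(c,n,np.round(d["xyz"],4),round(d["conf"],2))
g=lambda a:cv2.resize(a,(400,300),interpolation=cv2.INTER_CUBIC)
s=cv2.imread('pics/scene13.png');e=cv2.imread('pics/side13.png')
cv2.imwrite('pics/c13.png',np.vstack([np.hstack([g(s[210:300,180:300]),g(e[225:300,290:390])]),np.hstack([g(s[110:200,365:485]),g(e[120:195,310:410])])]))
E
```

```text
clock: 36.5
position: [0.5131, 0.2902, 0.0908]
tool_rot: [-3.141, -0.001, 0.057]
force: [-6.0, -2.9, 12.9]
grip_width: 0.0297
finger_force: 36.8
clock: 37.0
position: [0.5118, 0.2895, 0.1074]
tool_rot: [3.14, 0.003, 0.057]
force: [-0.6, 0.3, 0.3]
grip_width: 0.0514
finger_force: 0.0
clock: 37.8
position: [0.5216, 0.1356, 0.2541]
tool_rot: [3.14, -0.0, 0.051]
force: [0.3, 1.3, 1.1]
grip_width: 0.0512
finger_force: 0.0
scene long_box [ 0.4862 -0.3284 -0.0024] 0.56
scene short_box [0.4702 0.2877 0.0014] 0.8
scene large_bottle [ 0.5401 -0.3332  0.0068] 0.84
scene small_bottle [0.6348 0.2811 0.0017] 0.81
scene tall_stack [ 0.4315 -0.3188  0.0097] 0.61
scene short_stack [0.4414 0.2859 0.0077] 0.65
scene wood_block [ 0.487  -0.3277  0.0072] 0.92
scene beaker [ 5.717e-01 -1.584e-01  5.000e-04] 0.65
scene dish_pair [ 0.4482  0.0702 -0.0016] 0.81
scene tape_roll [ 0.4317 -0.1088  0.0029] 0.76
side long_box [ 0.4905 -0.3285 -0.0012] 0.85
side short_box [ 0.5394 -0.3396  0.0027] 0.75
side large_bottle [ 0.5425 -0.3367  0.0014] 0.69
side small_bottle [0.404  0.1926 0.0008] 0.67
side short_stack [0.4418 0.2862 0.0022] 0.75
side wood_block [ 0.4846 -0.3274  0.0043] 0.51
side beaker [ 0.5702 -0.1556  0.0051] 0.69
side tape_roll [ 4.321e-01 -1.069e-01 -4.000e-04] 0.86
```

View pics/c13.png

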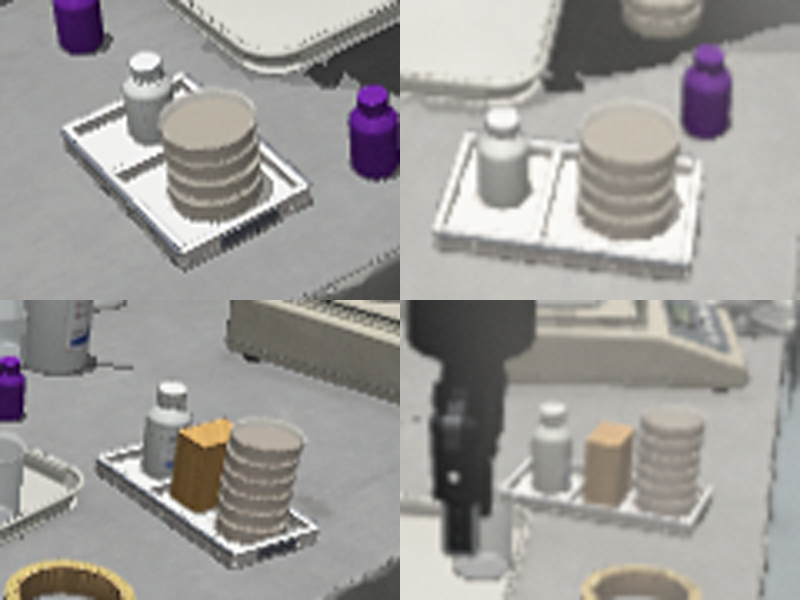

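All five pieces stand upright in their own pockets, the bystanders are unmoved and the gripper is clear. Handing in.

```bash
python3 -c "
from workcell import bot
print(bot.job_done())"
```

```text
the job is handed in; nothing more can be done
None
```

I made up both kits and handed the job in at about 38 s on the robot's clock. In the last pictures all five pieces stood upright in their own pockets and the beaker, pair of dishes and tape roll were where they started, but the hand-in gave no verdict.

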